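Ready the dry-block heater: clamp its cover, feel for two hooded supply paddles

TASK

Get the dry-block heater ready to run: swing the clamp handle round until it rides over its cam and drops fully home into the low notch, holding the cover down, and see that both push-on push-off supply paddles under the console's hood are latched in. Nothing shows whether a paddle is already in, so feel each one lightly and push it only if it is still standing out; a second push would release it again. Leave the things around them where they stand.

Things in the scene. Friction and masses are not known exactly. Their poses are not given: they have to be found in the camera images.
- console: Red supply console, 165 (x) x 196 (y) x 145 mm high, fixed; origin under its centre, front to -x. Its front panel slopes: outward normal n = (-0.643, 0, 0.766) in its axes, 40 deg from vertical; uphill = (0.766, 0, 0.643). Two paddles on it, 84 mm apart, in a hood open to the front: back wall 40 mm uphill of the press spots, 66 mm tall along n; side walls at y = +-92 mm, 54 mm tall.
- left_rest (a point): Press spot on the +y paddle's top when OUT; fixed to the console (its axes), so it tells nothing of the state. Black plate, 38 x 48 mm, hinged uphill, 34 mm from here. Out (off): surface here, 22 mm off the panel. In (on): latched, about 8.5 mm lower along -n. Full stroke 13 mm. Push: 5 N out, 8 N latched, up to 15 N at the bottom. Its turn, joint left, is not reported: feel it.
- right_rest (a point): The same spot on the -y paddle (joint right; 0 = out, 0.24 rad = latched, 0.40 = bottom; not reported). Push-on push-off: a push to the bottom, then letting go, latches an out paddle in and pops a latched one out. The state changes only past about 11 mm below out; a touch of 3 to 4 N moves it under 1 mm and changes nothing. Shut fingers fit, coming along -n.
- heater: White dry-block heater, 200 (x) x 180 (y) mm, top at 85 mm, fixed; origin under its centre, front to -x. On it: a grey cover (to 107 mm, its black grip to 123 mm, y from -16 to +80 mm) and the clamp's pivot at (-60, -50) mm.
- latch_axis (a point): Fixed point on the clamp's upright pivot axis, 111 mm above the bench. The handle, open, points to the heater's -x; it turns 1.4 rad anticlockwise (from above) to the -y side. A cam lifts it 10 mm by about 0.85 rad, then it drops into a notch 8 mm lower than open. Let go before the top it may spring back, past it it drops home by itself; takes up to about 10 N at the grip.
- handle_grip (a point): Middle of the grip of the dark steel clamp handle, on the bar's centre line 85 mm from the pivot axis; moves with it (111 mm up when open, 121 on the cam, 103 home). The bar is radial, 16 mm wide, 22 mm high, and ends 120 mm from the axis. It must be free to rise and fall: guide it between pads set a little wider than the bar, or push its side.
- latch (a joint): Turn of the clamp handle about the pivot: 0 = open, 1.4 rad = home in the low notch. Starts between 0 and 0.2.
- wash_bottle: Bystander: clear bottle, 64 mm across, 160 mm high; origin under its centre.
- beaker: Bystander: glass beaker, 60 mm across, 75 mm high; origin under its centre.
- tube_rack: Bystander: grey rack of tubes, 75 x 200 x 84 mm; origin under its centre.
- flask: Bystander: conical glass flask, 82 mm across, 120 mm high; origin under its centre.
- tip_box: Bystander: pipette-tip box, 82 x 117 x 62 mm; origin under its centre.
- jar: Bystander: amber jar, 68 mm across, 85 mm high; origin under its centre.
- pipette: Bystander: white pipette lying along its x, about 230 mm long, 24 mm high; origin under its middle.

How it is judged:
By the outcome, as a careful person would: the job done as asked, in the order asked, and still so for the second after the job is handed in, with the robot touching nothing.
It also fails if it takes over 61 s, if anything falls off the work surface, if the arm or the gripper's body presses on something with over 40 N, if the wrist force passes 120 N, or if a joint passes its speed limit or range.

ROBOT

A 7-joint arm with a two-finger parallel gripper is mounted at the origin on the work surface. World frame = base frame: x ahead of the robot, y to its left, z up, the work surface at z = 0. Lengths are in m, angles in rad, forces in N, time in s.
With the tool pointing down it reaches from about 0.4 to 0.925 m from the base axis. Payload 5.6 kg.
Tool frame: the origin (TCP) lies midway between the tips of the shut fingers; the grasp point (between the pads) lies 19 mm behind it; z points along the fingers, y is the line along which they close (so a half turn about z gives the same grasp; the last joint's range is limited). The gripper opens to 85 mm and grips with 20 to 120 N. Pads are 22 mm wide; open, the fingers measure 114 mm over their backs; the gripper's body (76 mm by 85 mm) begins 54 mm behind the grasp point. The pads swing forward as they close: fully open they stand 13 mm farther back than shut.
Start: joints at [1.157, 0.468, -0.012, 1.603, 0.006, 1.071, -0.056], TCP at [0.235, -0.606, 0.231] pointing down, gripper open.
Joint ranges: [-2.53, 2.53], [-0.31, 2.02], [-1.57, 1.55], [0.28, 2.44], [-1.29, 4.43], [0.15, 1.84], [-2.92, 2.92]. Speed limits (rad/s): [2.57, 2.57, 3.14, 3.14, 3.14, 3.14, 3.14].

INTERFACE

Orientations are given as a 3x3 rotation matrix whose columns are the frame's x, y, z axes.
In Python, from plant import env gives the robot as it stands.
- The arm moves only by the tool jog_arm, never from a script. Its arguments are lists of equal length, an entry for each row: "translation": the shift along the tool's x, y, z in mm, a list of three; "angular": the turn, a rotation vector about the tool's x, y, z in rad, a list of three; "gripper": the opening, from 0 (shut) to 1 (fully open). In form: {"translation": [[dx, dy, dz], ...], "angular": [[wx, wy, wz], ...], "gripper": [gripper, ...]}. A call has 1 to 20 rows; each row shifts and turns the commanded pose from where the row before left it, along the tool's axes as they then stand; what a row does not reach is not made up. A row lasts 1/10 s, in which the tool goes at most 50 mm and 8.59 degrees, less where a joint would pass 70% of its speed; a pose out of reach is approached as far as the arm can. A call is refused whole if a number of a shift passes 50 or a number of a turn 0.15, either way. A call with a gripper value outside its range is refused whole. The fingers move at their own pace and stop on an object; "newtons" is the grip in N (left out, the last holds). Time passes only in rows, so rows that do not move let the fingers close. It gives the time, the measured TCP pose, the force, the opening and the grip force at its end, in the units of the state.
- env.observe(): the state, without advancing time (a new reading comes with each control period).
- env.grab_frame(name): name is "side" or "top"; returns a dict with "image" (420x560x3 uint8, red, green, blue), "vfov" (degrees; the focal length in pixels is half the picture's height over the tangent of half this angle, whatever the lens; pixels are square), "cx", "cy" (the principal point, pixels), "k1" (the pictures are not rectified: a ray, as slopes to the right and down, at radius r is drawn at 1 + k1 r^2 times it, then the intrinsics apply), "view" (4x4, takes a point from world to camera coordinates). Camera axes: x right, y up, looking along -z (the intrinsics and any distortion apply to the point x, -y, -z); pixel columns grow to the right and rows downward; lengths in m; the calibration is good to about 2 mm. A picture is of the moment at which its call begins. There is no depth.
- env.hand_in(): hands the job in; it is judged then, once.
The state is a dict: "time_s": time; "joint_positions": joint angles; "joint_vel": joint speeds; "tau": joint torques, N m; "ee_pos": TCP position; "tool_rot": TCP orientation; "wrist_force": force on the tool from outside, world axes, zero at the start; "moment": the same for the moment, N m; "grip_width": finger opening in m; "grasp_force": force on a finger pad.
Only numpy, scipy, OpenCV 4.12 (cv2) and the standard library are available. Lean on these libraries where they do the work, as an engineer would, in place of code of your own. Each camera call takes 0.05 s, during which the arm holds its last target. There are 200 camera calls.

## Working session

There is one attempt and no reset: what is moved stays moved. The work goes in short steps, Python scripts to look and compute and a tool call to move; the robot and the scene stay as the last step left them, time stands still between calls to the robot, and variables do not carry over. Pictures are saved under pics/ and viewed, at most 10 in all, crops included, and the job is handed in when it is done.

Besides the shell and the picture viewer there is one more tool, called by a JSON object that holds its "method" and its "body". jog_arm: Moves the arm, as the interface text tells. Its arguments: {"type":"object","properties":{"translation":{"type":"array"},"angular":{"type":"array"},"gripper":{"type":"array"},"newtons":{"type":"number"}},"required":["translation","angular","gripper"]}

```bash
mkdir -p pics; ls
python3 - <<'E'
from plant import env
import cv2,pickle
d={}
for n in("top","side"):
    f=env.grab_frame(n); d[n]=f
    cv2.imwrite(f"pics/{n}0.png",cv2.resize(f["image"][:,:,::-1],(784,588)))
    print(n,f["vfov"],f["cx"],f["cy"],f["k1"],f["view"])
pickle.dump(d,open("f0.pkl","wb"))
o=env.observe();print(o)
E
```

```text
pics
top 43.45043847098965 273.46085412060705 211.61324696727493 -0.1121282857746711 [[-6.14590569e-02 -9.98109084e-01 -1.02043384e-03  9.03534018e-03]
 [ 9.75763916e-01 -6.02982015e-02  2.10354243e-01 -5.78893126e-01]
 [-2.10018011e-01  1.19324708e-02  9.77624699e-01 -1.30355604e+00]
 [ 0.00000000e+00  0.00000000e+00  0.00000000e+00  1.00000000e+00]]
side 54.73008699096363 274.75435811813554 209.12096439731982 0.01625760571747721 [[-0.95845916 -0.28488176 -0.01408621  0.56786353]
 [ 0.15707304 -0.56839185  0.80762539 -0.17012291]
 [-0.23808423  0.77186339  0.58952761 -1.1629815 ]
 [ 0.          0.          0.          1.        ]]
{'time_s': 0.1, 'joint_positions': array([ 1.15700226,  0.46832747, -0.01161208,  1.6035421 ,  0.00597838,
        1.07140534, -0.05629149]), 'joint_vel': array([-0.00014626, -0.00110404,  0.00039796, -0.00338296, -0.00025193,
       -0.00024829, -0.00040403]), 'tau': array([ 1.27320749e-03, -5.33515620e+01,  2.16424215e-02, -2.51964176e+01,
        1.15099928e-02,  4.29732405e-03, -8.65803258e-06]), 'ee_pos': array([ 0.23529461, -0.60536854,  0.23040432]), 'tool_rot': array([[ 9.32060886e-01,  3.62301030e-01, -6.84195128e-04],
       [ 3.62301663e-01, -9.32059686e-01,  1.49879385e-03],
       [-9.46961417e-05, -1.64485216e-03, -9.99998643e-01]]), 'wrist_force': array([-0.05086559, -0.57105405,  0.59242929]), 'moment': array([-0.02387937,  0.02210971, -0.00643457]), 'grasp_force': 0.0, 'grip_width': 0.08543917067179031}
```

View pics/top0.png

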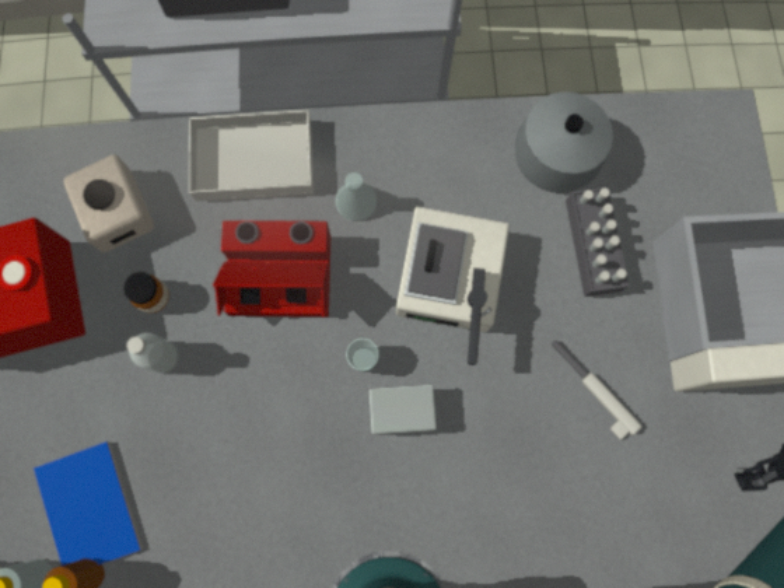

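View pics/side0.png

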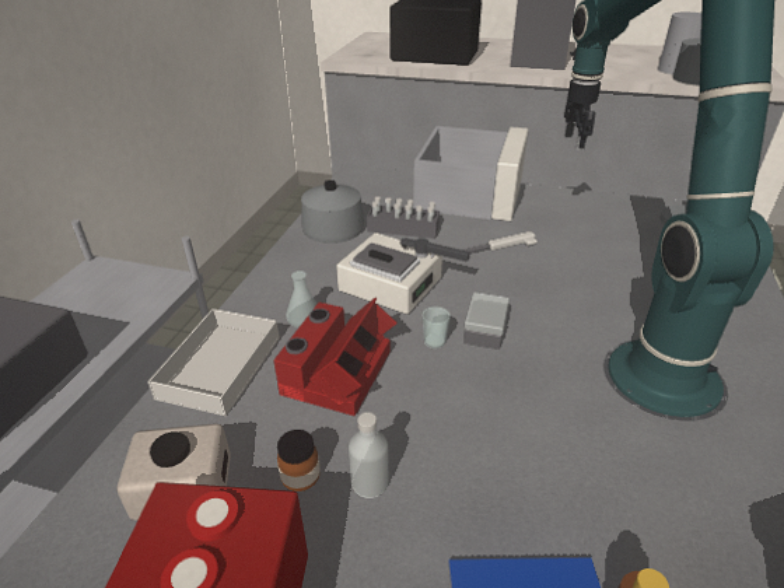

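The top view shows the red console at about (272,268), the white heater at (453,268) and the handle running from pivot (478,298) to tip (473,362). The dark paddles are at (250,297) and (297,297). The side view shows both paddles at about (355,362) and (378,338). Next I'll zoom in.

```bash
cat > h.py <<'E'
import numpy as np, cv2
def K(f):
    fl=210/np.tan(np.radians(f["vfov"]/2)); return np.array([[fl,0,f["cx"]],[0,fl,f["cy"]],[0,0,1]])
D=np.diag([1,-1,-1.])
def ray(f,uv):
    s=cv2.undistortPoints(np.array([[uv]],float),K(f),np.array([f["k1"],0,0,0,0]))[0,0]  # see proj
    V=f["view"];R=V[:3,:3]
    return -R.T@V[:3,3], R.T@D@np.array([s[0],s[1],1])
def onz(f,uv,z):
    o,d=ray(f,uv); return o+d*(z-o[2])/d[2]
def proj(f,p):
    V=f["view"];c=D@(V[:3,:3]@np.asarray(p,float)+V[:3,3])
    s=c[:2]/c[2]; s=s*(1+f["k1"]*(s@s)); k=K(f); return k[:2,:2]@s+k[:2,2]
def tri(f1,a,f2,b):
    o1,d1=ray(f1,a);o2,d2=ray(f2,b)
    t=np.linalg.lstsq(np.c_[d1,-d2],o2-o1,rcond=None)[0]
    p,q=o1+d1*t[0],o2+d2*t[1]; return (p+q)/2,np.linalg.norm(p-q)
E
python3 - <<'E'
import pickle,cv2,numpy as np
d=pickle.load(open("f0.pkl","rb"))
a=cv2.resize(d["top"]["image"][140:270,145:375][:,:,::-1],None,fx=3.4,fy=3.4,interpolation=cv2.INTER_CUBIC)
cv2.imwrite("pics/tc.png",a)
b=cv2.resize(d["side"]["image"][160:300,190:350][:,:,::-1],None,fx=4,fy=4,interpolation=cv2.INTER_CUBIC)
cv2.imwrite("pics/sc.png",b)
E
```

```text
(no output)
```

View pics/tc.png

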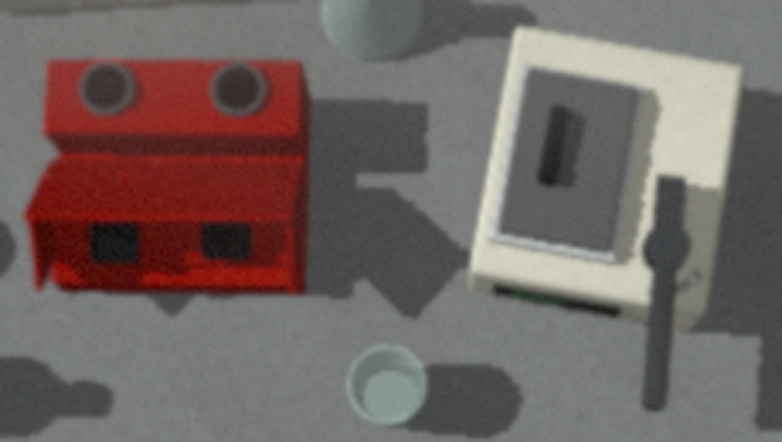

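View pics/sc.png

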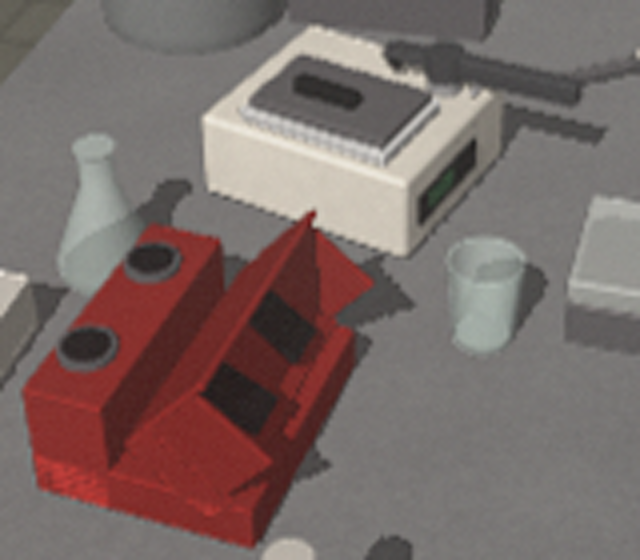

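The top crop shows the console back top corners at (48,62) and (303,62), paddle lower edges at (92–138,262) and (203–250,260), and the hood ridge at y≈218. Heater top corners are at (517,28), (741,66) and (470,275). The bar runs from the pivot (666,246) to the tip (654,408). The side crop shows paddle lower corners at (277,402), (245,432), (318,335) and (287,362), and ridge ends at (205,393) and (313,215).

Run:
```python
import pickle,numpy as np
from h import *
np.set_printoptions(precision=4,suppress=True)
d=pickle.load(open("f0.pkl","rb"));T,S=d["top"],d["side"]
t=lambda x,y:(x/3.4+145,y/3.4+140); s=lambda x,y:(x/4+190,y/4+160)
p=np.array([.6,.1,.1]);print("chk",onz(T,proj(T,p),.1),onz(S,proj(S,p),.1))
a,b=onz(T,t(48,62),.145),onz(T,t(303,62),.145);print("con",a,b,np.linalg.norm(a-b))
sa,sb=s(152,225),s(222,240)
print("side top -y back corner",onz(S,sa,.145),"near-? ",onz(S,s(25,392),.145))
v=(b-a)/np.linalg.norm(b-a);yaw=np.arctan2(v[0],-v[1]);print("yaw",yaw)
c,sn=np.cos(yaw),np.sin(yaw);R=np.array([[c,-sn,0],[sn,c,0],[0,0,1]])
o=(a+b)/2-R@[.0825,0,.145];print("console origin",o)
pts={"padL+y":((92,262),(245,432)),"padL-y":((138,262),(277,402)),"padR+y":((203,260),(287,362)),"padR-y":((250,260),(318,335)),"ridge+y":((28,215),(205,393)),"ridge-y":((302,220),(313,215))}
for k,(x,y) in pts.items():
    P,e=tri(T,t(*x),S,s(*y));print(k,P,"err",e,"in console",R.T@(P-o))
print("heater")
h=[onz(T,t(*q),.085) for q in((517,28),(741,66),(470,275))];print(h,np.linalg.norm(h[0]-h[1]),np.linalg.norm(h[0]-h[2]))
hs=[onz(S,s(*q),.085) for q in((312,27),(204,118),(408,183),(500,92))];print("side",hs)
print("pivot",onz(T,t(666,246),.122),"tip",onz(T,t(654,409),.122), "tip bottom", onz(T,t(654,409),.111))
P,e=tri(T,t(654,409),S,s(580,88));print("tip tri",P,e)
```

```text
chk [0.6 0.1 0.1] [0.6 0.1 0.1]
con [0.7143 0.2513 0.145 ] [0.702  0.0637 0.145 ] 0.18796674190716742
side top -y back corner [0.688  0.1321 0.145 ] near-?  [0.6998 0.3125 0.145 ]
yaw -0.06534641234614535
console origin [0.6258 0.1629 0.    ]
padL+y [0.5825 0.2364 0.0687] err 0.007692369495928526 in console [-0.048   0.0705  0.0687]
padL-y [0.5764 0.2008 0.0667] err 0.0009943479114943173 in console [-0.0518  0.0346  0.0667]
padR+y [0.5808 0.1528 0.0591] err 0.007469383665546785 in console [-0.0443 -0.013   0.0591]
padR-y [0.5741 0.1164 0.057 ] err 0.002294162934368888 in console [-0.0486 -0.0498  0.057 ]
ridge+y [0.6005 0.2698 0.1316] err 0.004618398483504356 in console [-0.0322  0.105   0.1316]
ridge-y [0.5882 0.0709 0.1293] err 0.0018452166049920265 in console [-0.0316 -0.0943  0.1293]
heater
[array([ 0.7389, -0.0984,  0.085 ]), array([ 0.6981, -0.2681,  0.085 ]), array([ 0.5478, -0.0496,  0.085 ])] 0.17455121030819665 0.19719936472905558
side [array([ 0.6936, -0.2582,  0.085 ]), array([ 0.736 , -0.0907,  0.085 ]), array([ 0.5481, -0.0457,  0.085 ]), array([ 0.5061, -0.1954,  0.085 ])]
pivot [ 0.5532 -0.1924  0.122 ] tip [ 0.435  -0.1735  0.122 ] tip bottom [ 0.4362 -0.1749  0.111 ]
tip tri [ 0.436  -0.1746  0.1134] 6.448902318849797e-05
```

Run:
```python
import pickle,numpy as np
from h import *
np.set_printoptions(precision=4,suppress=True)
d=pickle.load(open("f0.pkl","rb"));T,S=d["top"],d["side"]
t=lambda x,y:(x/3.4+145,y/3.4+140); s=lambda x,y:(x/4+190,y/4+160)
for k,x,y in (("blk b+y",(48,62),(25,392)),("blk b-y",(303,62),(152,225)),("blk f-y",(303,135),(222,240)),("blk f+y",(46,135),(103,408)),("knob+y",(107,88),(88,346)),("knob-y",(238,88),(152,260))):
    print(k,*tri(T,t(*x),S,s(*y)))
# panel foot: front lower corners
print("bottom front",onz(S,s(257,546),0),onz(S,s(357,345),.03),onz(T,t(303,293),.03),onz(T,t(40,290),.03), "base back",onz(S,s(38,487),0))
b=S["image"][210:290,212:290][:,:,::-1]; b=cv2.resize(b,None,fx=7.5,fy=7.5,interpolation=cv2.INTER_CUBIC)
b=cv2.convertScaleAbs(b,alpha=1.7,beta=10);cv2.imwrite("pics/s2.png",b)
```

```text
blk b+y [0.7316 0.2622 0.092 ] 0.0010217952562199533
blk b-y [0.7193 0.0668 0.0912] 0.0006622605182332021
blk f-y [0.6619 0.0695 0.0906] 0.0003095277163890841
blk f+y [0.6738 0.2642 0.0939] 0.0003018864618670793
knob+y [0.7056 0.2159 0.0994] 0.000772611891243344
knob-y [0.6989 0.1163 0.0996] 0.001078491577811286
bottom front [0.5695 0.2706 0.    ] [0.5513 0.09   0.03  ] [0.5523 0.079  0.03  ] [0.5672 0.2842 0.03  ] base back [0.7345 0.2611 0.    ]
```

View pics/s2.png

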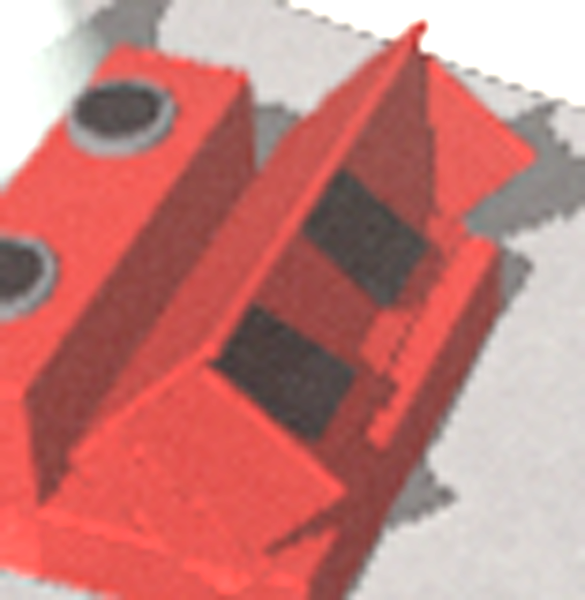

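Crop s2 shows the far paddle's corners at (340,170), (300,225), (430,245) and (390,305). The near paddle's are at (255,305), (215,360), (355,375) and (315,440). The ridge runs from (420,25) to (210,355).

Run:
```python
import pickle,numpy as np
from h import *
np.set_printoptions(precision=4,suppress=True)
d=pickle.load(open("f0.pkl","rb"));T,S=d["top"],d["side"]
t=lambda x,y:(x/3.4+145,y/3.4+140); s=lambda x,y:(x/7.5+212-.4,y/7.5+210-.4)
yaw=-.063;c,sn=np.cos(yaw),np.sin(yaw);R=np.array([[c,-sn,0],[sn,c,0],[0,0,1]]);o=np.array([.6431,.1697,0])
L=lambda P:R.T@(P-o)
n=np.array([-.643,0,.766]);u=np.array([.766,0,.643])
for k,q in (("ridge-y",(420,25)),("ridge+y",(210,355))): 
    P=L(onz(S,s(*q),.145));print(k,P,"press spot:",P-.04*u-.044*n)
for k,x,y in (("ridge-y",(302,219),(420,25)),("ridge+y",(28,215),(210,355)),("sw-y",(303,292),(535,155)),("sw+y",(38,290),(345,490))):
    P,e=tri(T,t(*x),S,s(*y));print(k,L(P),e)
for k,x,y in (("L+y",(92,262),(315,440)),("L-y",(138,262),(355,375)),("R+y",(203,260),(390,305)),("R-y",(250,260),(430,245))):
    P,e=tri(T,t(*x),S,s(*y));print(k,L(P),e,"n,u",L(P)@n,L(P)@u)
# paddle side-view corners as rays onto plane y=const in console
```

```text
ridge-y [-0.0523 -0.0856  0.145 ] press spot: [-0.0547 -0.0856  0.0856]
ridge+y [-0.0521  0.1072  0.145 ] press spot: [-0.0545  0.1072  0.0856]
ridge-y [-0.0475 -0.1021  0.1317] 0.0035639750339149594
ridge+y [-0.047   0.0972  0.1346] 0.00028159480643646885
sw-y [-0.0934 -0.1002  0.0815] 0.000609699426683116
sw+y [-0.0939  0.0978  0.0876] 0.0001492754306836051
L+y [-0.0679  0.0619  0.0691] 0.001481502297040231 n,u 0.09656694426396698 -0.007538297159376435
L-y [-0.0684  0.0265  0.0694] 0.0004796909479352973 n,u 0.09713351332887762 -0.007721738807846809
R+y [-0.0639 -0.0216  0.0609] 0.002580759651991301 n,u 0.08779032718344744 -0.009789613945072419
R-y [-0.0652 -0.0578  0.0619] 0.00039734132048939414 n,u 0.08928663083176668 -0.010136802918183176
```

{"method": "jog_arm", "body": {"translation": [[26.5,-22.3,2],[26.5,-22.3,2],[26.5,-22.3,2],[26.5,-22.3,2],[26.5,-22.3,2],[26.5,-22.3,2],[26.5,-22.3,2],[26.5,-22.3,2],[26.5,-22.3,2],[26.5,-22.3,2],[26.5,-22.3,2],[26.5,-22.3,2],[26.5,-22.3,2],[26.5,-22.3,2],[0,0,0],[0,0,0],[0,0,0],[0,0,0],[0,0,0]], "angular": [[0,0,0],[0,0,0],[0,0,0],[0,0,0],[0,0,0],[0,0,0],[0,0,0],[0,0,0],[0,0,0],[0,0,0],[0,0,0],[0,0,0],[0,0,0],[0,0,0],[0,0,0.135],[0,0,0.135],[0,0,0.135],[0,0,0.135],[0,0,0]], "gripper": [0.42,0.42,0.42,0.42,0.42,0.42,0.42,0.42,0.42,0.42,0.42,0.42,0.42,0.42,0.42,0.42,0.42,0.42,0.42]}}

```text
time_s: 2.0
ee_pos: [0.4679, -0.1803, 0.203]
tool_rot: [[0.986, -0.169, -0.001], [-0.169, -0.986, 0.0], [-0.001, 0.0, -1.0]]
wrist_force: [-0.2, 0.4, 1.0]
grip_width: 0.0359
grasp_force: 0.0
```

```bash
cat > st.py <<'E'
from plant import env
import numpy as np, sys
from scipy.spatial.transform import Rotation as Ro
np.set_printoptions(precision=4,suppress=True)
o=env.observe()
print(o["time_s"],o["ee_pos"],"F",o["wrist_force"],"grip",o["grip_width"],"q",o["joint_positions"]); print(o["tool_rot"])
def delta(pos,rot=None):
    R=o["tool_rot"]; print("shift mm",R.T@(np.array(pos)-o["ee_pos"])*1e3)
    if rot is not None: print("rotvec",Ro.from_matrix(R.T@rot).as_rotvec())
E
python3 - <<'E'
from st import *
from h import *
f=env.grab_frame("top")
delta([.4677,-.180,.150])
P=proj(f,o["ee_pos"]);print(P)
c=P.astype(int);im=f["image"][c[1]-60:c[1]+70,c[0]-80:c[0]+80][:,:,::-1]
cv2.imwrite("pics/g1.png",cv2.resize(im,None,fx=4.5,fy=4.5,interpolation=cv2.INTER_CUBIC))
E
```

```text
2.0 [ 0.4679 -0.1803  0.203 ] F [-0.2454  0.3577  1.0138] grip 0.03586713901693648 q [ 0.4351  0.2622 -0.1557  1.9798  0.0514  0.904  -1.4875]
[[ 0.9857 -0.1687 -0.0007]
 [-0.1687 -0.9857  0.    ]
 [-0.0007  0.0001 -1.    ]]
shift mm [-0.2517 -0.2505 53.0002]
[343.254  241.5849]
```

View pics/g1.png

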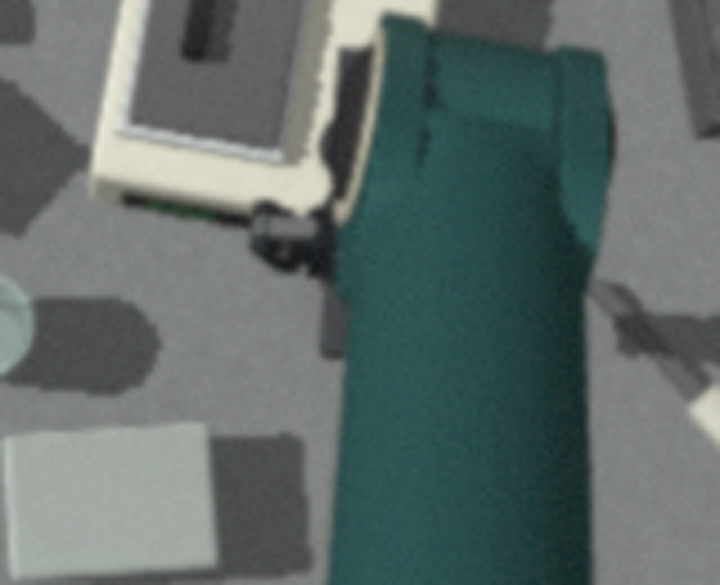

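The arm hides the grip in this view; only the bar tip shows, near (333,320), under the gripper line. I'll go down and watch the force.

{"method": "jog_arm", "body": {"translation": [[0,0,20],[0,0,20],[0,0,20],[0,0,8],[0,0,8],[0,0,4],[0,0,0]], "angular": [[0,0,0],[0,0,0],[0,0,0],[0,0,0],[0,0,0],[0,0,0],[0,0,0]], "gripper": [0.42,0.42,0.42,0.42,0.42,0.42,0.42]}}

```text
time_s: 2.75
ee_pos: [0.4682, -0.1805, 0.1232]
tool_rot: [[0.986, -0.168, -0.0], [-0.168, -0.986, 0.0], [-0.0, -0.0, -1.0]]
wrist_force: [0.5, -0.8, -0.8]
grip_width: 0.0359
grasp_force: 0.0
```

{"method": "jog_arm", "body": {"translation": [[0,0,8],[0,0,8],[0,0,8],[0,0,3],[0,0,0]], "angular": [[0,0,0],[0,0,0],[0,0,0],[0,0,0],[0,0,0]], "gripper": [0.42,0.42,0.42,0.42,0.42]}}

```text
time_s: 3.25
ee_pos: [0.4677, -0.1803, 0.0956]
tool_rot: [[0.986, -0.168, -0.001], [-0.168, -0.986, 0.0], [-0.001, -0.0, -1.0]]
wrist_force: [1.1, 0.5, 0.5]
grip_width: 0.036
grasp_force: 0.0
```

Run:
```python
from st import *
from h import *
f=env.grab_frame("side")
P=proj(f,o["ee_pos"]);print(P)
c=P.astype(int);im=f["image"][c[1]-45:c[1]+40,c[0]-60:c[0]+60][:,:,::-1]
cv2.imwrite("pics/g2.png",cv2.resize(im,None,fx=6,fy=6,interpolation=cv2.INTER_CUBIC))
```

```text
3.25 [ 0.4677 -0.1803  0.0956] F [1.112  0.4722 0.5178] grip 0.036036982460950474 q [ 0.417   0.4244 -0.1395  2.0568  0.0925  0.6676 -1.523 ]
[[ 0.9857 -0.1683 -0.0013]
 [-0.1683 -0.9857  0.0004]
 [-0.0014 -0.0002 -1.    ]]
[325.4636 184.3031]
```

View pics/g2.png

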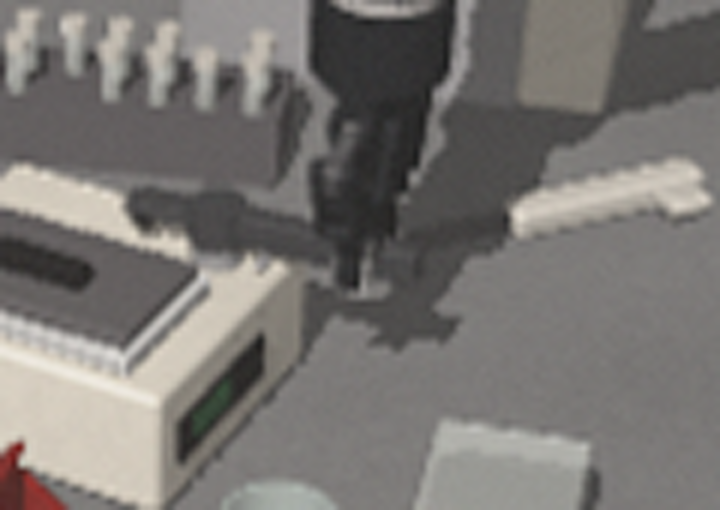

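Side view: the fingers straddle the bar near (350,260) and nothing is touching. I'll narrow the gap slightly and sweep along the arc.

{"method": "jog_arm", "body": {"translation": [[0,0,0],[0,0,0],[0.27,6.8,0],[0.27,6.8,0],[0.27,6.8,0],[0.27,6.8,0],[0.27,6.8,0],[0.27,6.8,0]], "angular": [[0,0,0],[0,0,0],[0,0,-0.08],[0,0,-0.08],[0,0,-0.08],[0,0,-0.08],[0,0,-0.08],[0,0,-0.08]], "gripper": [0.32,0.32,0.32,0.32,0.32,0.32,0.32,0.32]}}

```text
time_s: 4.1
ee_pos: [0.4705, -0.2096, 0.0971]
tool_rot: [[0.95, 0.314, -0.005], [0.314, -0.949, 0.013], [-0.001, -0.014, -1.0]]
wrist_force: [-6.7, 30.7, 19.8]
grip_width: 0.0272
grasp_force: 15.0
```

{"method": "jog_arm", "body": {"translation": [[0.27,6.8,0],[0.27,6.8,0],[0.27,6.8,0],[0.27,6.8,0],[0.27,6.8,0],[0.27,6.8,0],[0.27,6.8,0]], "angular": [[0,0,-0.08],[0,0,-0.08],[0,0,-0.08],[0,0,-0.08],[0,0,-0.08],[0,0,-0.08],[0,0,-0.08]], "gripper": [0.32,0.32,0.32,0.32,0.32,0.32,0.32]}}

```text
time_s: 4.8
ee_pos: [0.4974, -0.2597, 0.0964]
tool_rot: [[0.642, 0.767, -0.0], [0.767, -0.642, 0.0], [0.0, -0.0, -1.0]]
wrist_force: [-0.3, -0.8, -0.3]
grip_width: 0.0271
grasp_force: 0.0
```

{"method": "jog_arm", "body": {"translation": [[0.27,6.8,0],[0.27,6.8,0],[0.27,6.8,0],[0,0,0]], "angular": [[0,0,-0.08],[0,0,-0.08],[0,0,-0.08],[0,0,0]], "gripper": [0.32,0.32,0.32,0.32]}}

```text
time_s: 5.2
ee_pos: [0.5149, -0.2716, 0.0965]
tool_rot: [[0.444, 0.896, 0.001], [0.896, -0.444, -0.0], [0.0, 0.001, -1.0]]
wrist_force: [0.0, 0.1, 0.6]
grip_width: 0.0273
grasp_force: 0.0
```

Run:
```python
from st import *
from h import *
f=env.grab_frame("side")
P=proj(f,o["ee_pos"]);print(P)
c=P.astype(int);im=f["image"][c[1]-45:c[1]+40,c[0]-80:c[0]+40][:,:,::-1]
cv2.imwrite("pics/g3.png",cv2.resize(im,None,fx=6,fy=6,interpolation=cv2.INTER_CUBIC))
```

```text
5.2 [ 0.5149 -0.2716  0.0965] F [0.0165 0.0745 0.5945] grip 0.027262471352670833 q [ 0.7514  0.571  -0.4216  1.8497  0.3175  0.7862 -0.2978]
[[ 0.4444  0.8958  0.0011]
 [ 0.8958 -0.4444 -0.0002]
 [ 0.0003  0.0011 -1.    ]]
[317.186  168.7542]
```

View pics/g3.png

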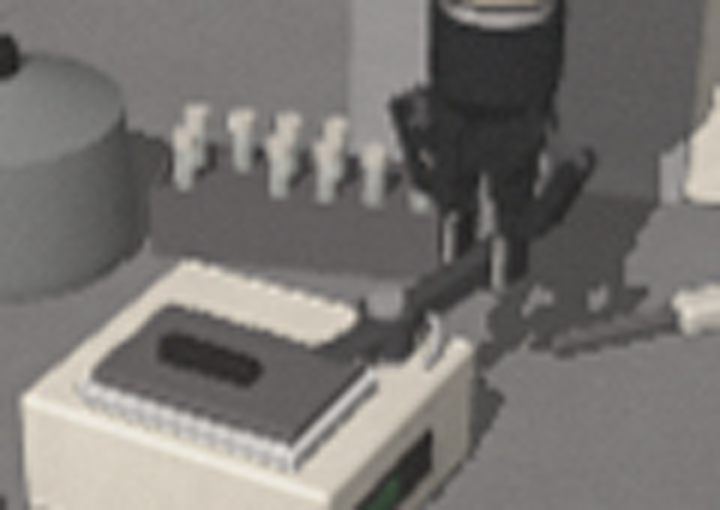

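The bar lies between the pads, which are at about (450,235) and (500,265), with no force. I'll nudge on to feel for the end stop.

{"method": "jog_arm", "body": {"translation": [[0.2,4,0],[0.1,3,0],[0,2,0],[0,0,0]], "angular": [[0,0,-0.05],[0,0,-0.03],[0,0,-0.02],[0,0,0]], "gripper": [0.32,0.32,0.32,0.32]}}

```text
time_s: 5.65
ee_pos: [0.5226, -0.2744, 0.0962]
tool_rot: [[0.353, 0.936, -0.0], [0.936, -0.353, 0.0], [0.0, -0.0, -1.0]]
wrist_force: [-0.7, -0.0, 0.5]
grip_width: 0.0273
grasp_force: 0.0
```

{"method": "jog_arm", "body": {"translation": [[0,2,0],[0,1.5,0],[0,0,0]], "angular": [[0,0,0],[0,0,0],[0,0,0]], "gripper": [0.32,0.32,0.32]}}

```text
time_s: 5.95
ee_pos: [0.5235, -0.275, 0.0957]
tool_rot: [[0.353, 0.936, -0.006], [0.936, -0.353, 0.001], [-0.001, -0.006, -1.0]]
wrist_force: [-5.9, 2.2, 4.4]
grip_width: 0.0273
grasp_force: 3.3
```

The wrist force rose to about 6 N after only 1 mm of a 3.5 mm nudge, so the handle is against its end stop. Backing off and lifting clear.

{"method": "jog_arm", "body": {"translation": [[0,-5,0],[0,-4,0],[0,0,-15],[0,0,-30],[0,0,-40],[0,0,-40],[0,0,-15],[0,0,0]], "angular": [[0,0,0],[0,0,0],[0,0,0],[0,0,0],[0,0,0],[0,0,0],[0,0,0],[0,0,0]], "gripper": [0.32,0.32,0.32,0.32,0.32,0.32,0,0]}}

```text
time_s: 6.75
ee_pos: [0.5192, -0.2732, 0.24]
tool_rot: [[0.352, 0.936, 0.006], [0.936, -0.352, -0.004], [-0.001, 0.007, -1.0]]
wrist_force: [0.6, -0.5, 0.2]
grip_width: 0.0005
grasp_force: 0.0
```

```bash
cat >> st.py <<'E'
yaw=-.063;Rc=Ro.from_euler("z",yaw).as_matrix();oc=np.array([.6431,.1697,0])
n=np.array([-.643,0,.766]);u=np.array([.766,0,.643]);ey=np.array([0,1.,0])
Rt=Rc@np.c_[u,-ey,-n]
spot=lambda y,uu,nn: oc+Rc@(u*uu+n*nn+ey*y)
def loc():
    p=Rc.T@(o["ee_pos"]-oc); print("local y,u,n mm",p[1]*1e3,p@u*1e3,p@n*1e3)
E
python3 - <<'E'
from st import *
t=spot(-.042,.007,.20);print("right standoff",t,"left",spot(.042,.007,.2)); delta(t,Rt)
d=Ro.from_euler("z",yaw).as_matrix()@np.c_[[1,0,0],[0,-1,0],[0,0,-1.]]
delta([t[0],t[1],.236],d)
E
```

```text
6.75 [ 0.5192 -0.2732  0.24  ] F [ 0.6076 -0.519   0.2067] grip 0.0004771876310700177 q [ 0.827   0.4059 -0.5143  1.733   0.2267  1.055  -0.1239]
[[ 0.3524  0.9358  0.0058]
 [ 0.9359 -0.3524 -0.0036]
 [-0.0013  0.0067 -1.    ]]
right standoff [0.5175 0.1355 0.1577] left [0.5228 0.2194 0.1577]
shift mm [ 381.9786 -146.1786   80.7785]
rotvec [-0.4373  0.5967  1.2207]
shift mm [ 381.878  -145.6519    2.4813]
rotvec [ 0.0066 -0.0032  1.2737]
```

{"method": "jog_arm", "body": {"translation": [[27.3,-10.4,0],[27.3,-10.4,0],[27.3,-10.4,0],[27.3,-10.4,0],[27.3,-10.4,0],[27.3,-10.4,0],[27.3,-10.4,0],[27.3,-10.4,0],[27.3,-10.4,0],[27.3,-10.4,0],[27.3,-10.4,0],[27.3,-10.4,0],[27.3,-10.4,0],[27.3,-10.4,0],[0,0,0]], "angular": [[0,0,0],[0,0,0],[0,0,0],[0,0,0],[0,0,0],[0,0,0],[0,0,0],[0,0,0],[0,0,0],[0,0,0],[0,0,0],[0,0,0],[0,0,0],[0,0,0],[0,0,0]], "gripper": [0,0,0,0,0,0,0,0,0,0,0,0,0,0,0]}}

```text
time_s: 8.25
ee_pos: [0.5143, 0.141, 0.2352]
tool_rot: [[0.346, 0.938, -0.002], [0.938, -0.346, 0.002], [0.002, -0.003, -1.0]]
wrist_force: [-0.5, 0.2, -0.2]
grip_width: -0.0005
grasp_force: 0.0
```

{"method": "jog_arm", "body": {"translation": [[0,0,0],[0,0,0],[0,0,0],[0,0,0],[0,0,0],[0,0,0],[0,0,0],[0,0,0],[0,0,0],[0,0,0],[0,0,0],[0,0,0],[0,0,0],[0,0,0],[0,0,0],[0,0,0]], "angular": [[0,0,0.127],[0,0,0.127],[0,0,0.127],[0,0,0.127],[0,0,0.127],[0,0,0.127],[0,0,0.127],[0,0,0.127],[0,0,0.127],[0,0,0.127],[0,0.14,0],[0,0.14,0],[0,0.14,0],[0,0.14,0],[0,0.14,0],[0,0,0]], "gripper": [0,0,0,0,0,0,0,0,0,0,0,0,0,0,0,0]}}

```text
time_s: 9.85
ee_pos: [0.5185, 0.1299, 0.2343]
tool_rot: [[0.858, -0.065, 0.51], [-0.043, -0.998, -0.054], [0.512, 0.024, -0.858]]
wrist_force: [-0.4, -0.6, 0.8]
grip_width: 0.0003
grasp_force: 0.0
```

Run:
```python
from st import *
delta(spot(-.042,.007,.20),Rt);loc()
```

```text
9.85 [0.5185 0.1299 0.2343] F [-0.4188 -0.5883  0.8141] grip 0.0002729675722086294 q [-0.3065  0.0872 -0.175   2.2337  0.725   0.4635 -2.7046]
[[ 0.8577 -0.0645  0.51  ]
 [-0.0431 -0.9976 -0.0536]
 [ 0.5123  0.024  -0.8585]]
shift mm [-40.324   -7.4486  64.9114]
rotvec [0.0205 0.1603 0.0127]
local y,u,n mm -47.61310323139897 57.26979431955434 257.8144989748057
```

{"method": "jog_arm", "body": {"translation": [[-10,-2,16],[-10,-2,16],[-10,-2,16],[-10,-2,16],[0,0,0]], "angular": [[0,0.04,0],[0,0.04,0],[0,0.04,0],[0,0.04,0],[0,0,0]], "gripper": [0,0,0,0,0]}}

```text
time_s: 10.35
ee_pos: [0.5183, 0.131, 0.1785]
tool_rot: [[0.845, -0.065, 0.531], [-0.04, -0.998, -0.058], [0.534, 0.028, -0.845]]
wrist_force: [0.5, 1.5, -0.2]
grip_width: -0.0001
grasp_force: 0.0
```

Run:
```python
from st import *
delta(spot(-.042,.007,.12),Rt);loc()
```

```text
10.35 [0.5183 0.131  0.1785] F [ 0.4914  1.4959 -0.1739] grip -0.00013057177679052004 q [-0.9816  0.1844  0.5459  2.3362  0.8913  0.2582 -2.9196]
[[ 0.8447 -0.0648  0.5313]
 [-0.0399 -0.9975 -0.0581]
 [ 0.5338  0.0279 -0.8452]]
shift mm [-1.227  -6.8346 96.1191]
rotvec [0.0236 0.135  0.015 ]
local y,u,n mm -46.456240618585966 21.25391794920367 215.24021227167282
```

J7 and J6 are at their limits in this arm configuration. I'll fit a quick kinematic model from the logged states so I can pick a reachable wrist roll.

```bash
cat > kin.py <<'E'
import numpy as np, itertools
from scipy.optimize import least_squares
from scipy.spatial.transform import Rotation as Ro
Q=np.array([[1.157,.46833,-.01161,1.60354,.00598,1.0714,-.0563],[.4351,.2622,-.1557,1.9798,.0514,.904,-1.4875],[.417,.4244,-.1395,2.0568,.0925,.6676,-1.523],[.7514,.571,-.4216,1.8497,.3175,.7862,-.2978],[.827,.4059,-.5143,1.733,.2267,1.055,-.1239],[-.3065,.0872,-.175,2.2337,.725,.4635,-2.7046],[-.9816,.1844,.5459,2.3362,.8913,.2582,-2.9196]])
P=np.array([[.23529,-.60537,.2304],[.4679,-.1803,.203],[.4677,-.1803,.0956],[.5149,-.2716,.0965],[.5192,-.2732,.24],[.5185,.1299,.2343],[.5183,.131,.1785]])
R5=np.array([[.8577,-.0645,.51],[-.0431,-.9976,-.0536],[.5123,.024,-.8585]])
def fk(q,L,s):
    h,L1,L2,L3,a1,a2,a3=L
    z=lambda t:Ro.from_euler("z",t); y=lambda t:Ro.from_euler("y",t)
    p=np.array([0,0,h]);R=z(-q[0])*y(q[1])*z(s[0]*q[2]); p=p+R.apply([a1,0,L1])
    R=R*y(q[3]);p=p+R.apply([a2,0,0]); R=R*z(s[1]*q[4]);p=p+R.apply([0,0,L2])
    R=R*y(q[5]);p=p+R.apply([a3,0,0]);R=R*z(s[2]*q[6]);p=p+R.apply([0,0,L3]);return p,R
def fit(s): return least_squares(lambda L:np.concatenate([fk(q,L,s)[0]-p for q,p in zip(Q,P)]),[.3,.4,.4,.25,0,0,0],max_nfev=200)
LO=np.array([-2.53,-.31,-1.57,.28,-1.29,.15,-2.92]);HI=np.array([2.53,2.02,1.55,2.44,4.43,1.84,2.92])
E
python3 - <<'E'
from kin import *
np.set_printoptions(precision=4,suppress=True)
best=min(((fit(s).cost,s) for s in itertools.product((1,-1),(1,-1),(-1,))))
s=best[1];L=fit(s).x;print(best,L);M=fk(Q[5],L,s)[1].as_matrix();print(M.T@R5)
E
```

```text
(np.float64(0.0015511715832064203), (-1, -1, -1)) [ 0.2381  0.5917  0.4619  0.3412 -0.0026 -0.0307  0.0431]
[[ 0.     -1.      0.    ]
 [ 1.     -0.     -0.0001]
 [ 0.      0.      1.    ]]
```

```bash
cat >> kin.py <<'E'
def cols(q):
    z=lambda t:Ro.from_euler("z",t).as_matrix(); y=lambda t:Ro.from_euler("y",t).as_matrix()
    A=z(-q[0])@y(q[1])@z(-q[2]);B=A@y(q[3]);C=B@z(-q[4]);D=C@y(q[5]);E=D@z(-q[6])
    return np.c_[[0,0,1],A,B[:,[0,1]],C,D[:,[0,1]],E[:,2]],E@z(np.pi/2)
def lin(): 
    A=np.vstack([cols(q)[0] for q in Q]);x,*_=np.linalg.lstsq(np.vstack([A,1e-4*np.eye(12)]),np.r_[P.ravel(),np.zeros(12)],rcond=None)
    return x,A@x-P.ravel()
def ik(p,R,q0,x):
    f=lambda q:np.r_[(cols(q)[0]@x-p)*5,Ro.from_matrix(R.T@cols(q)[1]).as_rotvec(),.003*(q-q0)]
    return least_squares(f,np.clip(q0,LO+.03,HI-.03),bounds=(LO+.02,HI-.02))
E
python3 - <<'E'
from kin import *
from st import spot,Rt
np.set_printoptions(precision=3,suppress=True)
x,r=lin();print(x,abs(r).max())
rng=np.random.default_rng(0)
for y in(-.042,.042):
  for roll in(0,np.pi/2,np.pi,-np.pi/2):
    R=Rt@Ro.from_euler("z",roll).as_matrix()
    best=None
    for k in range(14):
        q0=Q[6] if k==0 else rng.uniform(LO,HI)
        a=ik(spot(y,.007,.085),R,q0,x); e=np.linalg.norm(a.fun[:6])
        if e<.01:
            m=min((a.x-LO).min(),(HI-a.x).min())
            if best is None or m>best[0]:best=(m,a.x,e)
    print(y,roll,best)
E
```

```text
10.35 [0.5183 0.131  0.1785] F [ 0.4914  1.4959 -0.1739] grip -0.00013057177679052004 q [-0.9816  0.1844  0.5459  2.3362  0.8913  0.2582 -2.9196]
[[ 0.8447 -0.0648  0.5313]
 [-0.0399 -0.9975 -0.0581]
 [ 0.5338  0.0279 -0.8452]]
[ 0.311  0.009 -0.012  0.528  0.016 -0.012 -0.027 -0.004  0.471  0.024
 -0.004  0.329] 0.007903040414994678
-0.042 0 (np.float64(0.18273534815137316), array([-1.341,  1.234,  1.303,  2.257,  4.098,  0.76 , -0.351]), np.float64(4.7287253135134066e-05))
-0.042 1.5707963267948966 (np.float64(0.16661951620656534), array([-1.105,  0.743,  0.858,  2.273,  3.614,  0.327, -1.13 ]), np.float64(1.1689148060072257e-05))
-0.042 3.141592653589793 (np.float64(0.16953976215512245), array([ 0.578,  1.166, -1.325,  2.27 ,  2.123,  1.297, -0.36 ]), np.float64(3.1937933497651875e-05))
-0.042 -1.5707963267948966 (np.float64(0.1704104112548528), array([ 0.583,  1.187, -1.34 ,  2.27 ,  2.128,  1.317, -1.917]), np.float64(6.709548376267186e-05))
0.042 0 (np.float64(0.25009995536025054), array([ 0.197,  0.839, -0.97 ,  2.19 ,  1.983,  1.003,  2.514]), np.float64(2.830339446598352e-05))
0.042 1.5707963267948966 (np.float64(0.2512203967359201), array([ 0.22 ,  0.865, -1.004,  2.189,  1.987,  1.033,  0.96 ]), np.float64(5.85541032378851e-05))
0.042 3.141592653589793 (np.float64(0.24786236331536715), array([ 0.142,  0.784, -0.888,  2.192,  1.974,  0.934, -0.666]), np.float64(6.466715028789003e-05))
0.042 -1.5707963267948966 (np.float64(0.26225676668403164), array([ 0.359,  1.123, -1.265,  2.178,  2.054,  1.311, -2.026]), np.float64(3.920847297545493e-05))
```

Run:
```python
from kin import *
from st import spot,Rt
np.set_printoptions(precision=3,suppress=True)
x,r=lin()
for y in(-.042,.042):
  for roll in(np.pi/2,np.pi):
   for dt in(0,.13):
    q=Q[6].copy();q[6]+=roll
    R=Rt@Ro.from_euler("y",-dt).as_matrix()@Ro.from_euler("z",-roll).as_matrix()
    for nn in (.2,.16,.12,.08):
        a=ik(spot(y,.007,nn),R,q,x);q=a.x
        print(y,roll,dt,nn,np.linalg.norm(a.fun[:6]).round(3),q)
```

```text
10.35 [0.5183 0.131  0.1785] F [ 0.4914  1.4959 -0.1739] grip -0.00013057177679052004 q [-0.9816  0.1844  0.5459  2.3362  0.8913  0.2582 -2.9196]
[[ 0.8447 -0.0648  0.5313]
 [-0.0399 -0.9975 -0.0581]
 [ 0.5338  0.0279 -0.8452]]
-0.042 1.5707963267948966 0 0.2 0.0 [-0.726  0.24   0.247  2.419  1.948  0.318 -2.44 ]
-0.042 1.5707963267948966 0 0.16 0.0 [-0.593  0.343  0.15   2.382  2.177  0.344 -2.646]
-0.042 1.5707963267948966 0 0.12 0.0 [-0.491  0.443  0.077  2.337  2.322  0.385 -2.764]
-0.042 1.5707963267948966 0 0.08 0.0 [-0.419  0.537  0.029  2.286  2.415  0.422 -2.83 ]
-0.042 1.5707963267948966 0.13 0.2 0.0 [-0.982  0.245  0.562  2.346  1.03   0.17  -1.516]
-0.042 1.5707963267948966 0.13 0.16 0.0 [-0.689  0.319  0.292  2.315  1.493  0.17  -1.945]
-0.042 1.5707963267948966 0.13 0.12 0.0 [-0.528  0.406  0.153  2.273  1.827  0.19  -2.249]
-0.042 1.5707963267948966 0.13 0.08 0.0 [-0.398  0.495  0.037  2.224  2.013  0.233 -2.4  ]
-0.042 3.141592653589793 0 0.2 0.0 [-0.726  0.24   0.247  2.419  1.948  0.318 -0.869]
-0.042 3.141592653589793 0 0.16 0.0 [-0.593  0.343  0.15   2.382  2.177 
[... 1251 characters left out ...]
9]
0.042 3.141592653589793 0 0.2 0.0 [-1.092  0.329  0.458  2.32   1.599  0.315 -0.701]
0.042 3.141592653589793 0 0.16 0.0 [-0.979  0.418  0.39   2.288  1.844  0.298 -0.93 ]
0.042 3.141592653589793 0 0.12 0.0 [-0.852  0.499  0.296  2.247  2.035  0.319 -1.096]
0.042 3.141592653589793 0 0.08 0.0 [-0.749  0.58   0.221  2.2    2.165  0.348 -1.2  ]
0.042 3.141592653589793 0.13 0.2 0.0 [-1.111  0.319  0.528  2.249  0.87   0.26   0.058]
0.042 3.141592653589793 0.13 0.16 0.0 [-1.071  0.417  0.541  2.222  0.925  0.17   0.003]
0.042 3.141592653589793 0.13 0.12 0.0 [-0.881  0.477  0.372  2.186  1.319  0.17  -0.356]
0.042 3.141592653589793 0.13 0.08 0.0 [-0.771  0.552  0.288  2.142  1.607  0.17  -0.618]
```

{"method": "jog_arm", "body": {"translation": [[0,0,0],[0,0,0],[0,0,0],[0,0,0],[0,0,0],[0,0,0],[0,0,0],[0,0,0],[0,0,0],[0,0,0],[0,0,0],[0,0,0],[0,0,0],[0,0,0],[0,0,0],[0,0,0],[0,0,0],[0,0,0],[0,0,0],[0,0,0]], "angular": [[0,0,-0.143],[0,0,-0.143],[0,0,-0.143],[0,0,-0.143],[0,0,-0.143],[0,0,-0.143],[0,0,-0.143],[0,0,-0.143],[0,0,-0.143],[0,0,-0.143],[0,0,-0.143],[0,0,-0.143],[0,0,-0.143],[0,0,-0.143],[0,0,-0.143],[0,0,-0.143],[0,0,-0.143],[0,0,-0.143],[0,0,-0.143],[0,0,-0.143]], "gripper": [0,0,0,0,0,0,0,0,0,0,0,0,0,0,0,0,0,0,0,0]}}

```text
time_s: 12.35
ee_pos: [0.5195, 0.1302, 0.1805]
tool_rot: [[-0.793, 0.295, 0.533], [0.315, 0.947, -0.055], [-0.521, 0.124, -0.844]]
wrist_force: [0.2, 0.2, -0.4]
grip_width: -0.0004
grasp_force: 0.0
```

```bash
sed -i 's/^Rt=.*/Rt=Rc@np.c_[-u,ey,-n]/' st.py
python3 - <<'E'
from st import *
delta(spot(-.042,.007,.18),Rt);loc()
E
```

```text
12.35 [0.5195 0.1302 0.1805] F [ 0.1658  0.1614 -0.3657] grip -0.0003696007177097092 q [-0.5647  0.1737  0.0883  2.3116  1.0442  0.3316 -0.1962]
[[-0.793   0.2949  0.5331]
 [ 0.3151  0.9475 -0.0554]
 [-0.5214  0.124  -0.8443]]
shift mm [12.7454  2.7582 37.7325]
rotvec [-0.0394 -0.1294 -0.2659]
local y,u,n mm -47.20915588219125 23.48536143854019 216.02658972562728
```

{"method": "jog_arm", "body": {"translation": [[2.5,0.5,6],[2.5,0.5,6],[2.5,0.5,6],[2.5,0.5,6],[2.5,0.5,6],[0,0,6],[0,0,0]], "angular": [[-0.006,-0.02,-0.045],[-0.006,-0.02,-0.045],[-0.006,-0.02,-0.045],[-0.006,-0.02,-0.045],[-0.006,-0.02,-0.045],[-0.006,-0.02,-0.045],[0,0,0]], "gripper": [0,0,0,0,0,0,0]}}

```text
time_s: 13.05
ee_pos: [0.5305, 0.1334, 0.1432]
tool_rot: [[-0.771, 0.066, 0.633], [0.05, 0.998, -0.043], [-0.634, -0.001, -0.773]]
wrist_force: [-0.0, -0.4, 0.4]
grip_width: -0.0002
grasp_force: 0.0
```

Run:
```python
from st import *
delta(spot(-.042,.007,.12),Rt);loc()
```

```text
13.05 [0.5305 0.1334 0.1432] F [-0.0183 -0.4287  0.4177] grip -0.00024756853372753557 q [-0.6135  0.2828  0.1191  2.3905  1.9415  0.3442 -0.8663]
[[-0.7714  0.0657  0.633 ]
 [ 0.05    0.9978 -0.0425]
 [-0.6344 -0.0011 -0.773 ]]
shift mm [ 0.0427  1.4385 60.4164]
rotvec [-0.0026 -0.0111 -0.0014]
local y,u,n mm -43.281381658015064 7.711016077964109 180.44655547360577
```

{"method": "jog_arm", "body": {"translation": [[0,0.2,9],[0,0.2,9],[0,0.2,9],[0,0.2,9],[0,0.2,9],[0,0.2,9],[0,0.2,9],[0,0,5],[0,0,0]], "angular": [[0,0,0],[0,0,0],[0,0,0],[0,0,0],[0,0,0],[0,0,0],[0,0,0],[0,0,0],[0,0,0]], "gripper": [0,0,0,0,0,0,0,0,0]}}

```text
time_s: 13.95
ee_pos: [0.5741, 0.132, 0.091]
tool_rot: [[-0.771, 0.067, 0.634], [0.051, 0.998, -0.043], [-0.635, -0.001, -0.772]]
wrist_force: [-0.5, -0.1, 0.6]
grip_width: -0.0002
grasp_force: 0.0
```

Run:
```python
from st import *
from h import *
loc()
f=env.grab_frame("side")
im=f["image"][190:310,200:340][:,:,::-1]
cv2.imwrite("pics/g4.png",cv2.convertScaleAbs(cv2.resize(im,None,fx=5,fy=5,interpolation=cv2.INTER_CUBIC),alpha=1.7))
```

```text
13.95 [0.5741 0.132  0.091 ] F [-0.4975 -0.1262  0.6188] grip -0.00018485481844308986 q [-0.477   0.4569  0.0296  2.3148  2.2247  0.3938 -1.1138]
[[-0.7708  0.0665  0.6336]
 [ 0.0506  0.9978 -0.0432]
 [-0.635  -0.0013 -0.7725]]
local y,u,n mm -42.01010646662281 7.535924418059572 112.47323269763636
```

View pics/g4.png

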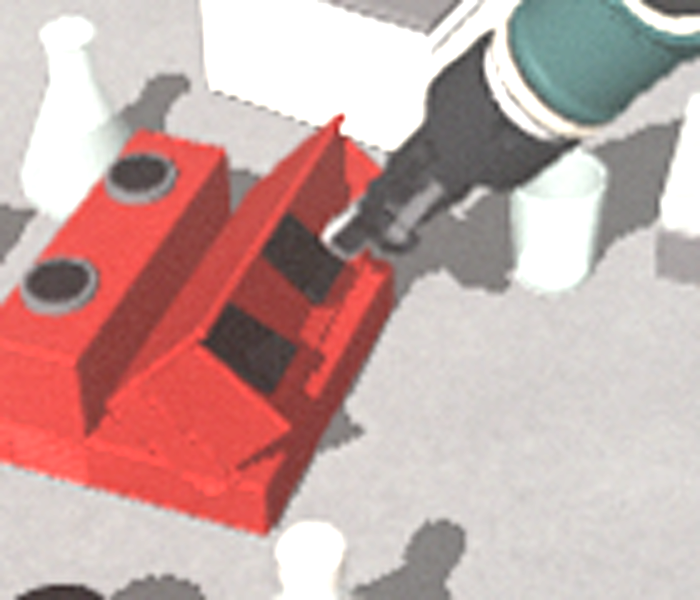

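The shut fingers stand just off the far (-y) paddle, near (345,235). Now I'll feel it gently.

{"method": "jog_arm", "body": {"translation": [[0,0,3],[0,0,3],[0,0,3],[0,0,3],[0,0,0]], "angular": [[0,0,0],[0,0,0],[0,0,0],[0,0,0],[0,0,0]], "gripper": [0,0,0,0,0]}}

```text
time_s: 14.5
ee_pos: [0.5813, 0.132, 0.0816]
tool_rot: [[-0.771, 0.065, 0.634], [0.049, 0.998, -0.043], [-0.635, -0.002, -0.772]]
wrist_force: [0.0, -0.1, -0.1]
grip_width: 0.0004
grasp_force: 0.0
```

{"method": "jog_arm", "body": {"translation": [[0,0,1.5],[0,0,1.5],[0,0,0]], "angular": [[0,0,0],[0,0,0],[0,0,0]], "gripper": [0,0,0]}}

```text
time_s: 14.8
ee_pos: [0.5831, 0.1318, 0.0795]
tool_rot: [[-0.771, 0.065, 0.634], [0.049, 0.998, -0.043], [-0.635, -0.002, -0.772]]
wrist_force: [0.3, -0.4, 0.1]
grip_width: -0.0001
grasp_force: 0.0
```

{"method": "jog_arm", "body": {"translation": [[0,0,1.5],[0,0,1.5],[0,0,0]], "angular": [[0,0,0],[0,0,0],[0,0,0]], "gripper": [0,0,0]}}

```text
time_s: 15.1
ee_pos: [0.5851, 0.1317, 0.0772]
tool_rot: [[-0.771, 0.065, 0.634], [0.049, 0.998, -0.043], [-0.635, -0.002, -0.772]]
wrist_force: [-0.2, 0.2, -0.8]
grip_width: 0.0002
grasp_force: 0.0
```

{"method": "jog_arm", "body": {"translation": [[0,0,1],[0,0,1],[0,0,0]], "angular": [[0,0,0],[0,0,0],[0,0,0]], "gripper": [0,0,0]}}

```text
time_s: 15.4
ee_pos: [0.5863, 0.1316, 0.0757]
tool_rot: [[-0.771, 0.065, 0.634], [0.049, 0.998, -0.043], [-0.635, -0.002, -0.772]]
wrist_force: [0.1, -0.6, -0.4]
grip_width: -0.0
grasp_force: 0.0
```

{"method": "jog_arm", "body": {"translation": [[0,0,1],[0,0,1],[0,0,0]], "angular": [[0,0,0],[0,0,0],[0,0,0]], "gripper": [0,0,0]}}

```text
time_s: 15.7
ee_pos: [0.5874, 0.1316, 0.0744]
tool_rot: [[-0.771, 0.065, 0.634], [0.049, 0.998, -0.043], [-0.636, -0.002, -0.772]]
wrist_force: [-2.8, -0.1, 3.7]
grip_width: 0.0003
grasp_force: 2.4
```

{"method": "jog_arm", "body": {"translation": [[0,0,0.7],[0,0,0.7],[0,0,0]], "angular": [[0,0,0],[0,0,0],[0,0,0]], "gripper": [0,0,0]}}

```text
time_s: 16.0
ee_pos: [0.588, 0.1315, 0.0735]
tool_rot: [[-0.77, 0.065, 0.634], [0.049, 0.998, -0.042], [-0.636, -0.002, -0.772]]
wrist_force: [-8.0, -0.2, 8.5]
grip_width: -0.0002
grasp_force: 5.4
```

Contact came at n≈90 mm, and the force reached about 11 N within 1 mm. That is stiff and low, so the right paddle looks latched. I'll retreat and feel the left one to compare.

{"method": "jog_arm", "body": {"translation": [[0,0,-3],[0,0,-10],[0,0,-20],[0,0,-35],[0,0,-20],[0,0,0]], "angular": [[0,0,0],[0,0,0],[0,0,0],[0,0,0],[0,0,0],[0,0,0]], "gripper": [0,0,0,0,0,0]}}

```text
time_s: 16.6
ee_pos: [0.5318, 0.1362, 0.1432]
tool_rot: [[-0.769, 0.063, 0.636], [0.049, 0.998, -0.04], [-0.637, 0.001, -0.771]]
wrist_force: [1.4, -0.8, 0.4]
grip_width: -0.0002
grasp_force: 0.0
```

{"method": "jog_arm", "body": {"translation": [[0,14,0],[0,14,0],[0,14,0],[0,14,0],[0,14,0],[0,14,0],[0,0,0]], "angular": [[0,0,0],[0,0,0],[0,0,0],[0,0,0],[0,0,0],[0,0,0],[0,0,0]], "gripper": [0,0,0,0,0,0,0]}}

```text
time_s: 17.3
ee_pos: [0.5384, 0.2213, 0.1406]
tool_rot: [[-0.771, 0.062, 0.634], [0.047, 0.998, -0.04], [-0.635, -0.001, -0.772]]
wrist_force: [-0.2, 0.7, 0.0]
grip_width: -0.0002
grasp_force: 0.0
```

Run:
```python
from st import *
delta(spot(.042,.007,.115),Rt);loc()
for p in([.5874,.1316,.0744],[.588,.1315,.0735]):
    l=Rc.T@(np.array(p)-oc);print(l[1],l@u,l@n)
```

```text
17.3 [0.5384 0.2213 0.1406] F [-0.2316  0.6719  0.0027] grip -0.0001555603180971558 q [-0.7975  0.352   0.1312  2.2852  1.6393  0.4039 -0.7102]
[[-0.7708  0.0621  0.634 ]
 [ 0.0472  0.9981 -0.0404]
 [-0.6353 -0.0012 -0.7722]]
shift mm [ 0.238  -2.8475 61.982 ]
rotvec [-0.0004 -0.0099  0.0014]
local y,u,n mm 44.87025310803691 7.849063623116049 177.00549701086436
-0.041531194745479706 0.00709505686037714 0.09119207629083223
-0.04159322136084665 0.0069798676941731225 0.09011359343687556
```

{"method": "jog_arm", "body": {"translation": [[0,-0.5,10],[0,-0.5,10],[0,-0.5,10],[0,-0.5,10],[0,-0.5,10],[0,-0.3,10],[0,0,6],[0,0,4],[0,0,0]], "angular": [[0,0,0],[0,0,0],[0,0,0],[0,0,0],[0,0,0],[0,0,0],[0,0,0],[0,0,0],[0,0,0]], "gripper": [0,0,0,0,0,0,0,0,0]}}

```text
time_s: 18.2
ee_pos: [0.5823, 0.2126, 0.0864]
tool_rot: [[-0.771, 0.066, 0.633], [0.049, 0.998, -0.044], [-0.635, -0.003, -0.773]]
wrist_force: [0.0, 0.9, -0.0]
grip_width: -0.0001
grasp_force: 0.0
```

{"method": "jog_arm", "body": {"translation": [[0,0,1],[0,0,1],[0,0,0]], "angular": [[0,0,0],[0,0,0],[0,0,0]], "gripper": [0,0,0]}}

```text
time_s: 18.5
ee_pos: [0.5835, 0.2134, 0.0856]
tool_rot: [[-0.771, 0.065, 0.634], [0.049, 0.998, -0.042], [-0.636, -0.002, -0.772]]
wrist_force: [0.4, -0.2, -0.7]
grip_width: -0.0002
grasp_force: 0.0
```

{"method": "jog_arm", "body": {"translation": [[0,0,1],[0,0,1],[0,0,0]], "angular": [[0,0,0],[0,0,0],[0,0,0]], "gripper": [0,0,0]}}

```text
time_s: 18.8
ee_pos: [0.5848, 0.2131, 0.0838]
tool_rot: [[-0.771, 0.065, 0.634], [0.049, 0.998, -0.043], [-0.635, -0.002, -0.772]]
wrist_force: [-0.4, -0.3, 0.1]
grip_width: -0.0001
grasp_force: 0.0
```

{"method": "jog_arm", "body": {"translation": [[0,0,1],[0,0,1],[0,0,0]], "angular": [[0,0,0],[0,0,0],[0,0,0]], "gripper": [0,0,0]}}

```text
time_s: 19.1
ee_pos: [0.5861, 0.2129, 0.0822]
tool_rot: [[-0.771, 0.065, 0.634], [0.049, 0.998, -0.043], [-0.635, -0.002, -0.772]]
wrist_force: [-0.1, 0.1, -0.4]
grip_width: 0.0002
grasp_force: 0.0
```

{"method": "jog_arm", "body": {"translation": [[0,0,1],[0,0,0.5],[0,0,0]], "angular": [[0,0,0],[0,0,0],[0,0,0]], "gripper": [0,0,0]}}

```text
time_s: 19.4
ee_pos: [0.5868, 0.213, 0.0811]
tool_rot: [[-0.771, 0.065, 0.634], [0.049, 0.998, -0.043], [-0.635, -0.002, -0.772]]
wrist_force: [-3.2, -1.2, 2.8]
grip_width: 0.0003
grasp_force: 1.9
```

{"method": "jog_arm", "body": {"translation": [[0,0,1],[0,0,0.5],[0,0,0]], "angular": [[0,0,0],[0,0,0],[0,0,0]], "gripper": [0,0,0]}}

```text
time_s: 19.7
ee_pos: [0.5876, 0.2129, 0.0797]
tool_rot: [[-0.771, 0.065, 0.633], [0.049, 0.998, -0.043], [-0.635, -0.002, -0.773]]
wrist_force: [-3.8, 0.2, 1.9]
grip_width: -0.0001
grasp_force: 2.2
```

{"method": "jog_arm", "body": {"translation": [[0,0,1],[0,0,0.5],[0,0,0]], "angular": [[0,0,0],[0,0,0],[0,0,0]], "gripper": [0,0,0]}}

```text
time_s: 20.0
ee_pos: [0.5883, 0.2129, 0.0782]
tool_rot: [[-0.772, 0.064, 0.633], [0.048, 0.998, -0.042], [-0.634, -0.002, -0.773]]
wrist_force: [-5.5, 0.4, 2.1]
grip_width: 0.0001
grasp_force: 2.4
```

Contact came at n≈100 mm, 9 mm higher than on the right. The paddle gives at about 5 N, so the left one is out. I'll push it to the bottom.

{"method": "jog_arm", "body": {"translation": [[0,0,2],[0,0,2],[0,0,2],[0,0,2],[0,0,2],[0,0,0]], "angular": [[0,0,0],[0,0,0],[0,0,0],[0,0,0],[0,0,0],[0,0,0]], "gripper": [0,0,0,0,0,0]}}

```text
time_s: 20.6
ee_pos: [0.5938, 0.2126, 0.0702]
tool_rot: [[-0.772, 0.064, 0.632], [0.048, 0.998, -0.042], [-0.633, -0.002, -0.774]]
wrist_force: [-9.8, -1.1, 6.6]
grip_width: 0.0
grasp_force: 5.8
```

{"method": "jog_arm", "body": {"translation": [[0,0,2],[0,0,1.5],[0,0,0]], "angular": [[0,0,0],[0,0,0],[0,0,0]], "gripper": [0,0,0]}}

```text
time_s: 20.9
ee_pos: [0.595, 0.2126, 0.0688]
tool_rot: [[-0.771, 0.064, 0.633], [0.048, 0.998, -0.042], [-0.634, -0.001, -0.773]]
wrist_force: [-24.4, -2.4, 24.5]
grip_width: -0.0002
grasp_force: 17.1
```

Run:
```python
from st import *
loc();F=Rc.T@o["wrist_force"];print("Fn",F@n,"Fu",F@u)
```

```text
20.9 [0.595  0.2126 0.0688] F [-24.4492  -2.4492  24.5105] grip -0.00018537176118731423 q [-0.6541  0.5573  0.077   2.1988  2.0158  0.4034 -1.0349]
[[-0.7715  0.0637  0.6331]
 [ 0.0483  0.998  -0.0415]
 [-0.6344 -0.0015 -0.773 ]]
local y,u,n mm 39.76648879145786 5.38713057045176 85.34862757730983
Fn 34.365579474772375 Fu -2.812574080967117
```

It is bottomed at 34 N. I'll let it up and touch it again lightly.

{"method": "jog_arm", "body": {"translation": [[0,0,-6],[0,0,-8],[0,0,-8],[0,0,0],[0,0,4],[0,0,4],[0,0,0]], "angular": [[0,0,0],[0,0,0],[0,0,0],[0,0,0],[0,0,0],[0,0,0],[0,0,0]], "gripper": [0,0,0,0,0,0,0]}}

```text
time_s: 21.6
ee_pos: [0.589, 0.2124, 0.0784]
tool_rot: [[-0.771, 0.066, 0.634], [0.049, 0.998, -0.044], [-0.635, -0.003, -0.773]]
wrist_force: [0.1, -0.4, -0.3]
grip_width: 0.0003
grasp_force: 0.0
```

Run:
```python
from st import *
loc();F=Rc.T@o["wrist_force"];print("Fn",F@n,"Fu",F@u)
```

```text
21.6 [0.589  0.2124 0.0784] F [ 0.0638 -0.3909 -0.334 ] grip 0.0002752312098005599 q [-0.6762  0.5321  0.093   2.2107  1.9755  0.3965 -1.0024]
[[-0.771   0.0656  0.6335]
 [ 0.049   0.9978 -0.0437]
 [-0.635  -0.0027 -0.7725]]
local y,u,n mm 39.20090276736083 7.024693223768919 96.51813866475095
Fn -0.31263702314234026 Fu -0.14711347016425763
```

There is no contact at n=96.5 mm, where the out position touched at 100, so the left paddle is latched. A light check that the right one is still in.

{"method": "jog_arm", "body": {"translation": [[0,0,-15],[0,0,-30],[0,0,-35],[0,-14,0],[0,-14,0],[0,-14,0],[0,-14,0],[0,-14,0],[0,-12,0],[0,0,0]], "angular": [[0,0,0],[0,0,0],[0,0,0],[0,0,0],[0,0,0],[0,0,0],[0,0,0],[0,0,0],[0,0,0],[0,0,0]], "gripper": [0,0,0,0,0,0,0,0,0,0]}}

```text
time_s: 22.6
ee_pos: [0.5324, 0.1324, 0.1408]
tool_rot: [[-0.771, 0.068, 0.633], [0.051, 0.998, -0.045], [-0.635, -0.003, -0.773]]
wrist_force: [-0.0, -0.4, -0.5]
grip_width: -0.0
grasp_force: 0.0
```

Run:
```python
from st import *
delta(spot(-.042,.007,.096),Rt);loc()
```

```text
22.6 [0.5324 0.1324 0.1408] F [-0.0404 -0.4364 -0.5338] grip -1.3987166150783234e-05 q [-0.6579  0.2916  0.1726  2.3911  1.9734  0.333  -0.9027]
[[-0.7709  0.0678  0.6333]
 [ 0.0506  0.9977 -0.0453]
 [-0.6349 -0.0029 -0.7726]]
shift mm [-0.1262  2.6444 81.3436]
rotvec [-0.0053 -0.0104 -0.0019]
local y,u,n mm -44.21202884763189 7.719941084959853 177.3814351832321
```

{"method": "jog_arm", "body": {"translation": [[0,0.4,13],[0,0.4,13],[0,0.4,13],[0,0.4,13],[0,0.4,13],[0,0,8],[0,0,2.5],[0,0,2.5],[0,0,2],[0,0,0]], "angular": [[0,0,0],[0,0,0],[0,0,0],[0,0,0],[0,0,0],[0,0,0],[0,0,0],[0,0,0],[0,0,0],[0,0,0]], "gripper": [0,0,0,0,0,0,0,0,0,0]}}

```text
time_s: 23.6
ee_pos: [0.5834, 0.1332, 0.0795]
tool_rot: [[-0.771, 0.065, 0.634], [0.049, 0.998, -0.042], [-0.636, -0.002, -0.772]]
wrist_force: [-0.1, 0.6, 0.2]
grip_width: -0.0004
grasp_force: 0.0
```

Run:
```python
from st import *
loc();F=Rc.T@o["wrist_force"];print("Fn",F@n,"Fu",F@u)
```

```text
23.6 [0.5834 0.1332 0.0795] F [-0.0788  0.5595  0.2347] grip -0.00040490293907595584 q [-0.485   0.4932  0.048   2.2972  2.283   0.3966 -1.1708]
[[-0.7705  0.0647  0.6341]
 [ 0.0488  0.9979 -0.0425]
 [-0.6355 -0.0018 -0.7721]]
local y,u,n mm -40.20887410154473 7.286982994879572 97.72632458812845
Fn 0.2530145830119954 Fu 0.06368335480500495
```

{"method": "jog_arm", "body": {"translation": [[0,0,1.5],[0,0,1.5],[0,0,0]], "angular": [[0,0,0],[0,0,0],[0,0,0]], "gripper": [0,0,0]}}

```text
time_s: 23.9
ee_pos: [0.5854, 0.1329, 0.0771]
tool_rot: [[-0.771, 0.065, 0.634], [0.049, 0.998, -0.043], [-0.635, -0.002, -0.772]]
wrist_force: [0.3, -0.0, -0.5]
grip_width: -0.0003
grasp_force: 0.0
```

{"method": "jog_arm", "body": {"translation": [[0,0,-15],[0,0,-30],[0,0,-35],[0,0,-35],[0,0,-35],[0,0,0]], "angular": [[0,0,0],[0,0,0],[0,0,0],[0,0,0],[0,0,0],[0,0,0]], "gripper": [0,0,0,0,0,0]}}

```text
time_s: 24.5
ee_pos: [0.4933, 0.1403, 0.1917]
tool_rot: [[-0.768, 0.064, 0.638], [0.051, 0.998, -0.039], [-0.639, 0.002, -0.769]]
wrist_force: [0.4, 0.6, 0.4]
grip_width: -0.0001
grasp_force: 0.0
```

Run:
```python
from st import *
from h import *
f=env.grab_frame("top");g=env.grab_frame("side")
cv2.imwrite("pics/e.png",np.vstack([cv2.resize(f["image"][110:310,80:460],None,fx=1.5,fy=1.5),cv2.resize(g["image"][130:330,170:550],None,fx=1.5,fy=1.5)])[:,:,::-1])
```

```text
24.5 [0.4933 0.1403 0.1917] F [0.4478 0.6395 0.4096] grip -0.00013912403633048497 q [-0.8097  0.1135  0.2449  2.4356  1.544   0.3619 -0.5004]
[[-0.7677  0.064   0.6376]
 [ 0.0507  0.9979 -0.0392]
 [-0.6388  0.0022 -0.7693]]
```

View pics/e.png

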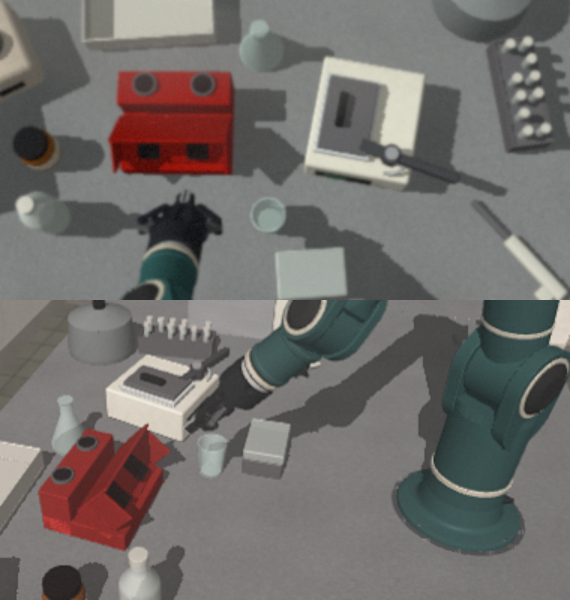

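The final views show the handle swung to the -y side, from (390,155) to (455,180), the paddles untouched, the bystanders in place and the gripper clear. Handing in.

```bash
python3 -c "
from plant import env
print(env.hand_in())"
```

```text
the job is handed in; nothing more can be done
None
```

I handed the job in at about 25 s: the clamp handle is home against its end stop, the left paddle was out and is now latched in, and the right paddle was already in, so I only felt it (up to about 11 N, more than the light 3–4 N touch) and then checked that it was still in.

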